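# Hold the scrap trap's lid open by its lever

## Task

Push the latch bar of the small steel scrap trap fully aside so that it clears the heavy lid, then press the raised pad at the long end of the trap's lever down to its stop, so that the short end lifts the lid, and finish while still holding it pressed with the lid well open. Only push and press with the fingers: do not grasp or lift anything, keep the fingers off the lid, and leave the tools and tins round about where they are.

Things in the scene. Friction and masses are not known exactly. Their poses are not given: they have to be found in the camera images.
- trap: The scrap trap, fixed: a grey box 90 x 106 mm, 62 mm high, on a 6 mm plate and a 30 mm wooden plinth (both x -93 to +45, y -118 to +40 mm). Origin: under the box's centre on top of the plinth, 30 mm above the bench; z up. Lid hinge at +x; the lever lies along x = -72 mm, pin in an open saddle at y = -45, z = 80 mm (horns to 92 mm); its stop, a rubber-topped post, is at y = -105 mm, z = 57 mm.
- lever: Dark steel lever bar, 12 mm wide, 8 mm thick, only resting with its cross pin in the saddle. Origin: middle of the pin; axes as the trap's at the start. Short arm (75 mm, to +y) slopes down, its round toe under the lid's lip; long arm (130 mm, to -y) slopes up at 0.38 rad. Pressed, it turns about 0.67 rad down to the stop post. The lid's load at the pad is 2 to 8 N; let go, it falls back.
- lever_pad (a point): Middle of the upper face of the lever's pad, a plate 28 mm wide, 36 mm long and 8 mm thick. Starts about 132 mm above the trap's origin, about 48 mm above it when the lever is on its stop; on the way it moves up to 12 mm back and forth along the trap's y.
- lid (a joint): Opening angle of the lid: 0 shut, grows as the front (-x) edge rises. Pressing the lever to its stop opens it to about 0.38 rad. While the latch's nose is over the lid it jams at less than 0.1 rad.
- latch (a joint): Angle of the latch about its vertical pivot: 0 to 0.25 rad at the start (nose over the lid), grows as its tail is pushed from the lever's side towards the trap's +x. The nose clears the lid from 1.15 rad; 1.57 rad (tail pointing to the trap's +x) is the end of its travel. Slight friction (under 1.5 N at the tail); it stays where it is left.
- latch_tail (a point): Point on the latch's tail, 52 mm from its pivot, at the bar's mid height (86 mm above the trap's origin). The bar is 14 mm wide, 8 mm thick; nose 28 mm, tail 60 mm from the pivot, which is at x = -8, y = -72 mm of the trap. At angle 0 the tail points to the trap's -y, with free space below it down to the plate. Here a pin 12 mm thick stands 16 mm up from the bar.
- tin: Bystander: flat round yellow tin, 65 mm wide, 23 mm high, loose, in front of the lever. Origin: centre of its underside.
- nippers: Bystander: small dark nippers, 24 x 85 x 12 mm, loose, in front of the lever.
- bench_block: Bystander: square dark steel block, 62 x 62 x 22 mm, loose, right of the wooden bench pin.
- shears: Bystander: shears with blue handles, 69 x 158 x 10 mm, loose, right of the wooden bench pin.
- black_tin: Bystander: open round black tin, 79 mm wide, 36 mm high, loose, right of the wooden bench pin.
- lid_lip (a point): The heavy steel lid (about 1.6 kg), 96 x 106 mm, 18 mm thick; its upper face is 81 mm above the trap's origin when shut. From its front edge an 8 mm thick lip, 36 mm wide, reaches 49 mm over the lever's toe. This point: middle of the lip's free edge, 67 mm above it when shut, 145 mm from the hinge line.

How it is judged (in metres and radians):
On the way, in this order (a step that is already met when the one before it is completed fails the run):
1. the latch is swung clear of the lid while the lid is still shut (value of joint latch above 1.15 rad and value of joint lid below 0.1 rad), for 0.1 s.
2. the lid is well open, raised by the fingers on the lever (value of joint lid above 0.32 rad and contact force between the fingers and lever above 1 N), for 0.2 s.
At the end, for the whole second after the job is handed in: The latch is turned aside (more than 1.15 rad), the fingers still press on the lever with more than 1 N, its pin lies in its saddle and its pad is less than 70 mm above the plinth, and the lid, not touched by the fingers, stays open by more than 0.32 rad (all of step 2 and value of joint latch above 1.15 rad and z of lever in the frame of trap between 0.07 and 0.09 m and z of lever_pad in the frame of trap below 0.07 m and not (contact force between the fingers and lid above 0.5 N)); the arm keeps its last pose, push and grip.
It fails at once if the lever is lifted out of its saddle (z of lever in the frame of trap above 0.092 m).
It fails at once if the fingers push on the lid itself (contact force between the fingers and lid above 3 N).
It fails at once if a bystander is pushed more than 30 mm from its place (distance of any of tin, nippers, bench_block, shears, black_tin from where it was at the start of the episode above 0.03 m).
It also fails if it takes over 48 s, if anything falls off the work surface, if the arm or the gripper's body presses on something with over 40 N, if the wrist force passes 120 N, or if a joint passes its speed limit or range.

## Robot

A 6-joint arm with a two-finger parallel gripper is mounted at the origin on a cart in front of the work surface, level with it; the furniture and walls round the work are solid. World frame = base frame: x ahead of the robot, y to its left, z up, the work surface at z = 0. Lengths are in mm, angles in rad, forces in N, time in s.
With the tool pointing down it reaches from about 350 to 925 mm from the base axis. Payload 6.4 kg.
Tool frame: the origin (TCP) lies on the centre line of the jaws, within the pads' length; the fingertips stand 22 mm ahead of it and the grasp point (between the pads) lies 3 mm ahead of it; z points along the fingers, y is the line along which they close (so a half turn about z gives the same grasp; the last joint's range is limited). The gripper opens to 94 mm and grips with 3 to 60 N. Pads are 16 mm wide; open, the fingers measure 119 mm over their backs; the gripper's body (75 mm by 177 mm) begins 78 mm behind the grasp point.
Start: joints at [-1.362, 0.245, 1.558, -0, 1.339, -0.174], TCP at [242.793, -602.964, 227.455] pointing down, gripper open.
Joint ranges: [-3.13, 3.13], [-1.02, 2.26], [0.13, 2.54], [-0.95, 4.09], [0.21, 2.88], [-2.74, 2.74]. Speed limits (rad/s): [2.57, 2.57, 3.14, 3.14, 3.14, 3.14].

## Interface

Orientations are given as a unit quaternion [w, x, y, z].
In Python, from bench import * gives the robot as it stands. The module is installed in compiled form; this text tells all that it offers.
- The arm moves only by the shell command python3 -m inch 'ROWS'. ROWS is JSON, one flat list of numbers, 5 for each row, row after row: the opening in per cent of the stroke, from 0 (shut) to 100 (fully open), then the shift along the tool's x, y, z in cm, then the turn about the tool's z in rad. In form: [hand, tx, ty, tz, roll, hand, tx, ty, tz, roll, ...]. A call has 1 to 5 rows; each row is the pose to reach, as a shift and turn from the pose commanded when the call began, along the tool's axes at that moment; what a row does not reach only later rows make up. A row lasts 1/10 s, in which the tool goes at most 50 mm and 8.59 degrees, less where a joint would pass 70% of its speed; a pose out of reach is approached as far as the arm can. A call with a gripper value outside its range is refused whole. The fingers move at their own pace and stop on an object; the grip force is fixed at half the most. Time passes only in rows, so rows that repeat a pose let the fingers close. It gives the time, the measured TCP pose, the force, the opening and the grip force at its end, in the units of the state.
- get_obs(): the state, without advancing time (a new reading comes with each control period).
- read_camera(name): name is "side" or "top"; returns the picture (480x640x3 uint8, red, green, blue); there is no depth.
- calibration(name): a dict with "camera_matrix" (3x3 intrinsics, pixels), "xyz" and "attitude" of the camera in the world. Camera axes: x right, y up, looking along -z (the intrinsics and any distortion apply to the point x, -y, -z); pixel columns grow to the right and rows downward; lengths in mm; the calibration is good to about 2 mm. A picture is of the moment at which its call begins. calibration takes no time and is no camera call.
- sign_off(): hands the job in; it is judged then, once.
The state is a dict: "t": time; "joint_pos": joint angles; "joint_vel": joint speeds; "effort": joint torques, N m; "ee_pos": TCP position; "ee_rot": TCP orientation; "force": force on the tool from outside, world axes, zero at the start; "moment": the same for the moment, N m; "width": finger opening in mm; "finger_force": force on a finger pad.
Only numpy, scipy, OpenCV 4.12 (cv2) and the standard library are available. Lean on these libraries where they do the work, as an engineer would, in place of code of your own. Each camera call takes 0.05 s, during which the arm holds its last target. There are 200 camera calls.

## Working session

There is one attempt and no reset: what is moved stays moved. The work goes in short steps, Python scripts to look and compute and a shell command to move; the robot and the scene stay as the last step left them, time stands still between calls to the robot, and variables do not carry over. Pictures are saved under pics/ and viewed, at most 10 in all, crops included, and the job is handed in when it is done.

```bash
mkdir -p pics; python3 - <<'E'
from bench import *
import cv2
for n in("side","top"):
    cv2.imwrite(f"pics/{n}0.png",read_camera(n)[:,:,::-1]); print(calibration(n))
o=get_obs();print(o['t'],o['ee_pos'],o['ee_rot'],o['width'])
E
```

```text
{'camera_matrix': array([[544.47623626,   0.        , 313.59921787],
       [  0.        , 544.47623626, 249.32782908],
       [  0.        ,   0.        ,   1.        ]]), 'xyz': array([ 97.05401845, 897.49743497, 590.90484087]), 'attitude': array([-0.17372063, -0.12080662,  0.5210155 ,  0.82690371])}
{'camera_matrix': array([[446.14059878,   0.        , 323.4745593 ],
       [  0.        , 446.14059878, 242.71488428],
       [  0.        ,   0.        ,   1.        ]]), 'xyz': array([413.97998481,  17.35874012, 953.46318531]), 'attitude': array([-0.69895464, -0.0300827 ,  0.03098235,  0.71386101])}
0.1 [ 242.70354713 -602.4539864   226.46901324] [-8.67457662e-04  9.81732686e-01  1.90263448e-01 -2.30919010e-05] 94.31163876567133
```

View pics/side0.png

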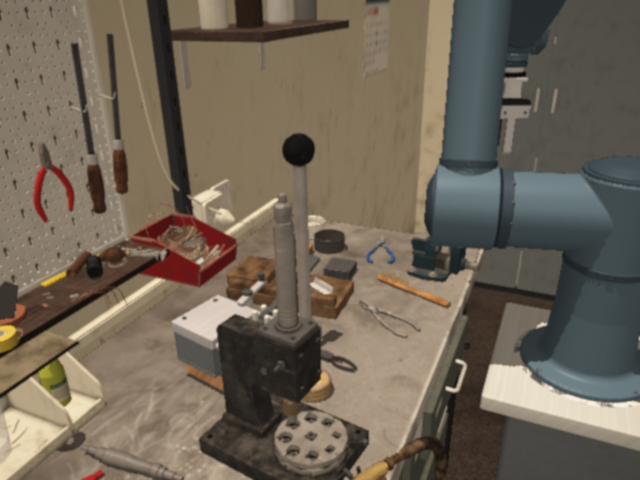

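View pics/top0.png

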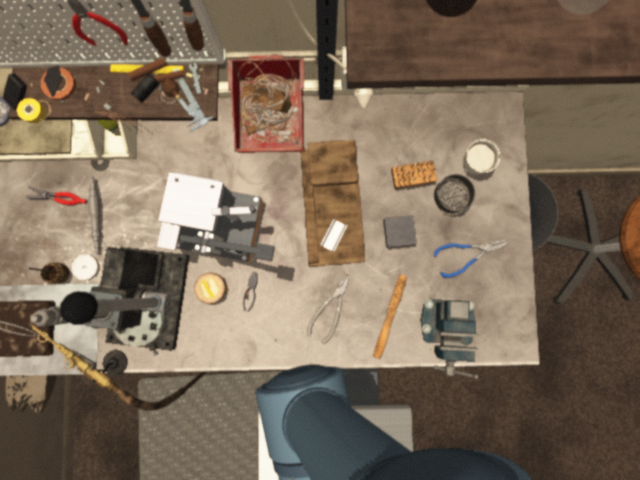

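The side view is partly blocked by a lever press. In the top view the trap is at about (215,215), the lever runs (180,238)→(287,272) with its pad at the right end, and the latch is at about (240,210). I'll enlarge both.

```bash
python3 - <<'E'
import cv2
a=cv2.imread("pics/top0.png")[160:310,140:310]
cv2.imwrite("pics/topc.png",cv2.resize(a,None,fx=4,fy=4,interpolation=cv2.INTER_CUBIC))
E
```

```text
(no output)
```

View pics/topc.png

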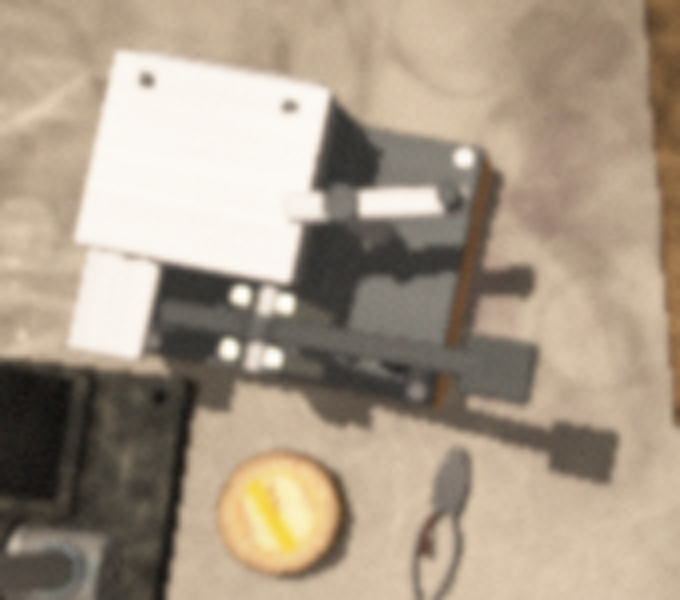

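```bash
cat > h.py <<'E'
from bench import *
import numpy as np
from scipy.spatial.transform import Rotation as R
from scipy.optimize import least_squares
def cam(n):
    c=calibration(n);q=c['attitude'];return c['camera_matrix'],c['xyz'],R.from_quat([q[1],q[2],q[3],q[0]])
def proj(C,P):
    K,t,r=C;p=r.inv().apply(np.atleast_2d(P)-t)*[1,-1,-1];u=p@K.T;return u[:,:2]/u[:,2:]
def back(C,px,z):
    K,t,r=C;d=r.apply((np.linalg.inv(K)@[px[0],px[1],1])*[1,-1,-1]);return t+d*(z-t[2])/d[2]
E
cat > fit.py <<'E'
from h import *
C=cam("top")
L=np.array([[45,-118,6],[-93,-118,6],[-8,-72,92],[-72,-45,84],[-72,-45-128,132]],float)
px=np.array([[485,152],[440,400],[342,202],[262,327],[503,370]])/4+[140,160]
def W(p,L): return R.from_euler('z',p[2]).apply(L)+[p[0],p[1],30]
s=least_squares(lambda p:(proj(C,W(p,L))-px).ravel(),[450,250,0.1])
p=s.x;np.save("p.npy",p)
if __name__=="__main__":
    print(p,s.fun.reshape(-1,2).round(1))
    lid=[(117,50),(332,90),(293,283),(76,242)]
    for c in lid:
        w=back(C,np.array(c)/4+[140,160],111);print('lid',R.from_euler('z',-p[2]).apply(w-[p[0],p[1],30]).round(1))
    for n,c,z in [('tailpin',(453,195),132),('tailend',(462,200),116),('padL',(465,368),155),('padR',(535,372),165),('nip',(440,520),6),('tin',(280,515),23)]:
        w=back(C,np.array(c)/4+[140,160],z);print(n,w.round(1),R.from_euler('z',-p[2]).apply(w-[p[0],p[1],30]).round(1))
E
python3 fit.py
```

```text
[ 5.73817946e+02  2.67679737e+02 -2.14183423e-01] [[ 0.  -1.5]
 [-2.4  1.5]
 [-0.2  0. ]
 [-0.4 -0.4]
 [ 2.6  0.2]]
lid [44.7 51.9 81. ]
lid [ 45.5 -53.5  81. ]
lid [-49.1 -55.   81. ]
lid [-49.7  50.5  81. ]
tailpin [551.3 144.8 132. ] [   4.1 -124.8  102. ]
tailend [551.5 143.1 116. ] [   4.6 -126.5   86. ]
padL [468.9 136.5 155. ] [ -74.6 -150.5  125. ]
padR [465.8 104.  165. ] [ -70.7 -182.9  135. ]
nip [399.1 172.6   6. ] [-150.5 -130.1  -24. ]
tin [403.7 252.7  23. ] [-163.1  -50.8   -7. ]
```

The fit is good: the trap is at world (574, 268) with yaw -0.214, the latch is at about 0.22 rad, and the pad is near trap (-72, -165). I'll close the hand and travel at a safe height to the gap between lever and latch tail.

```bash
python3 -m inch '[0,1.5,-1.7,0,0,0,4.5,-5,0,0,0,7.5,-8.4,0,0,0,10.6,-11.9,0,0,0,13.5,-15.1,0,0]'
python3 -m inch '[0,3.1,-3.5,0,0,0,6.2,-7,0,0,0,9.3,-10.4,0,0,0,12.4,-13.9,0,0,0,15.5,-17.4,0,0]'
python3 -m inch '[0,3.1,-3.5,0,0,0,6.2,-7,0,0,0,9.3,-10.4,0,0,0,12.4,-13.9,0,0,0,15.5,-17.4,0,0]'
cat > to.py <<'E'
# tool shift (cm) from the measured TCP to trap-frame points of the fingertip: to.py x,y,z ...
import sys;from h import *
p=np.load("p.npy");o=get_obs();q=o['ee_rot'];r=R.from_quat([q[1],q[2],q[3],q[0]])
Rz=R.from_euler('z',p[2]);tip=o['ee_pos']+r.apply([0,0,22.])
print('t',o['t'],'tip in trap',Rz.inv().apply(tip-[p[0],p[1],30]).round(1),'F',np.round(o['force'],1),'w',o['width'])
for a in sys.argv[1:]:
    w=Rz.apply(np.array(eval(a),float))+[p[0],p[1],30];print(a,(r.inv().apply(w-tip)/10).round(2))
E
python3 to.py -- -32,-115,150 2>/dev/null || python3 to.py "(-32,-115,170)" "(-32,-115,80)"
```

```text
t: 0.6
ee_pos: [311.8, -410.3, 226.8]
ee_rot: [-0.001, 0.982, 0.19, -0.0]
force: [1.3, -0.2, -0.5]
width: 57.6
finger_force: 0.0
t: 1.1
ee_pos: [390.5, -191.2, 227.2]
ee_rot: [-0.0, 0.982, 0.19, 0.0]
force: [-0.0, -0.7, -0.5]
width: 17.5
finger_force: 0.0
t: 1.6
ee_pos: [469.3, 28.2, 227.3]
ee_rot: [0.0, 0.982, 0.19, -0.0]
force: [0.4, -0.3, 1.0]
width: 0.2
finger_force: 0.0
t 1.6 tip in trap [ -51.3 -256.3  175.3] F [ 0.4 -0.3  1. ] w 0.16316439286381904
t 1.6 tip in trap [ -51.3 -256.3  175.3] F [ 0.4 -0.3  1. ] w 0.16316439286381904
(-32,-115,170) [  9.54 -10.6    0.53]
(-32,-115,80) [  9.54 -10.6    9.53]
```

```bash
python3 -m inch '[0,2.9,-3.2,0,0,0,5.8,-6.4,0,0,0,8.5,-9.5,0,0,0,8.5,-9.5,0,0,0,8.5,-9.5,0,0]'
python3 - <<'E'
from h import *
import cv2
a=read_camera("top")[120:300,140:340];b=read_camera("side")[230:400,150:350]
f=lambda i:cv2.resize(i,(400,360),interpolation=cv2.INTER_CUBIC)
cv2.imwrite("pics/c1.png",np.hstack([f(a),f(b)])[:,:,::-1])
E
python3 to.py "(-32,-115,80)"
```

```text
t: 2.1
ee_pos: [512.1, 146.5, 226.8]
ee_rot: [0.0, 0.982, 0.191, -0.001]
force: [0.2, -1.1, -0.4]
width: 0.1
finger_force: 0.0
t 2.2 tip in trap [ -34.2 -132.8  175.1] F [0.8 0.6 0.7] w 0.5014196031696583
(-32,-115,80) [ 1.19 -1.35  9.51]
```

View pics/c1.png

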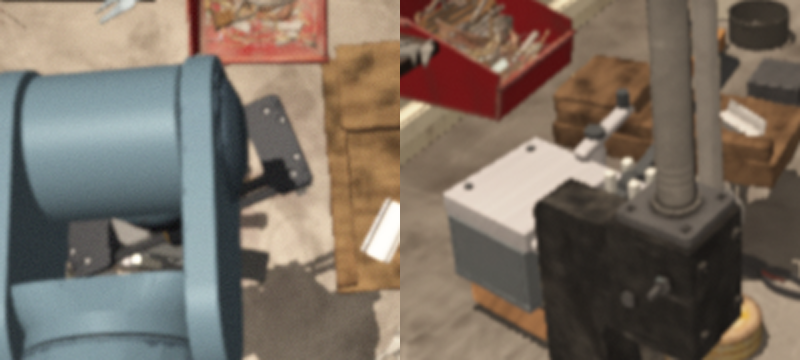

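The top view is blocked by the arm. In the side crop the latch is visible, with its pivot knob at full-frame (247,291) and tail pin at (261,276). I'll check the pose fit against these, then descend.

```bash
python3 - <<'E'
from h import *
p=np.load("p.npy");C=cam("side");Rz=R.from_euler('z',p[2])
print(proj(C,Rz.apply([[-8,-72,95],[-8+52*np.sin(.22),-72-52*np.cos(.22),104],[45,53,81],[-51,53,81]])+[p[0],p[1],30]).round(1))
E
python3 -m inch '[0,0.6,-0.7,0,0,0,1.2,-1.3,0,0,0,1.2,-1.3,3,0,0,1.2,-1.3,6.5,0,0,1.2,-1.3,9.5,0]'
python3 -m inch '[0,0,0,0,0,0,0,0,0,0]'
python3 to.py "(-17,-120,80)" "(0,-119,80)" "(11,-117,80)" "(27,-106,80)" "(36,-94,80)"
```

```text
[[246.9 290.1]
 [261.2 272.5]
 [171.3 319.5]
 [212.4 339. ]]
t: 2.7
ee_pos: [518.8, 162.6, 131.3]
ee_rot: [-0.0, 0.982, 0.19, 0.0]
force: [0.5, 1.0, -0.8]
width: 0.8
finger_force: 0.0
t: 2.9
ee_pos: [519.1, 162.6, 132.9]
ee_rot: [-0.0, 0.982, 0.19, -0.0]
force: [-0.1, 0.5, 0.7]
width: 0.7
finger_force: 0.0
t 2.9 tip in trap [ -31.1 -114.3   80.9] F [-0.1  0.5  0.7] w 0.715100568356808
(-17,-120,80) [0.85 1.26 0.09]
(0,-119,80) [2.31 2.13 0.09]
(11,-117,80) [3.33 2.59 0.09]
(27,-106,80) [5.28 2.58 0.09]
(36,-94,80) [6.69 2.09 0.09]
```

```bash
python3 -m inch '[0,0.8,1.2,0,0,0,1.6,1.7,0,0,0,2.3,2.1,0,0,0,2.8,2.4,0,0,0,3.3,2.6,0,0]'
python3 -m inch '[0,0.7,0.1,0,0,0,1.3,0.1,0,0,0,1.9,0,0,0,0,2.5,-0.2,0,0,0,3,-0.4,0,0]'
python3 -m inch '[0,0.4,-0.1,0,0,0,0.5,-0.2,0,0,0,0.5,-0.2,0,0]'
python3 - <<'E'
from h import *
import cv2
b=read_camera("side")[230:360,150:350]
cv2.imwrite("pics/c2.png",cv2.resize(b,None,fx=4,fy=4,interpolation=cv2.INTER_CUBIC)[:,:,::-1])
E
python3 to.py
```

```text
t: 3.4
ee_pos: [559.8, 150.6, 132.7]
ee_rot: [-0.0, 0.982, 0.19, -0.0]
force: [-1.0, 0.3, 0.2]
width: 0.4
finger_force: 0.6
t: 3.9
ee_pos: [585.9, 166.0, 132.4]
ee_rot: [0.0, 0.982, 0.19, 0.0]
force: [-0.8, -1.5, -0.4]
width: 0.6
finger_force: 0.5
t: 4.2
ee_pos: [589.8, 169.6, 132.7]
ee_rot: [0.0, 0.982, 0.19, 0.001]
force: [-0.2, 0.1, 0.4]
width: 0.6
finger_force: 0.2
t 4.25 tip in trap [ 36.4 -92.5  80.7] F [-0.  -0.6 -0.3] w 0.3469513171491127
```

View pics/c2.png

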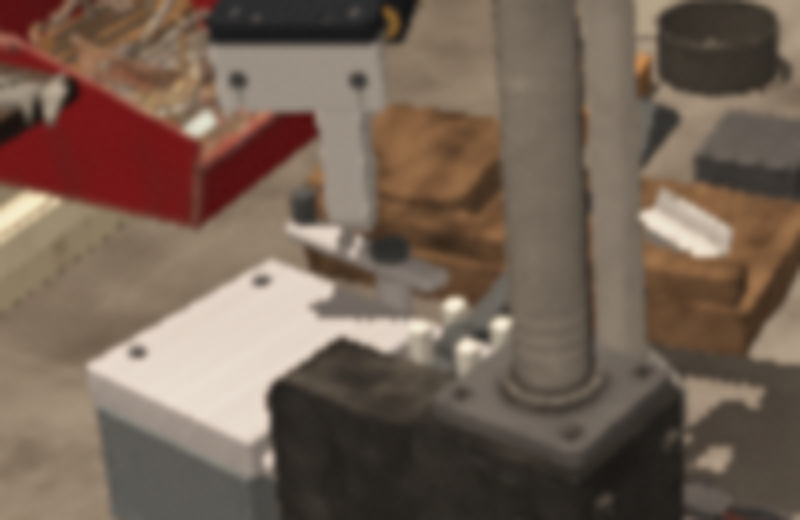

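The latch now lies almost along the trap's +x, with its pivot at (388,245) and tail pin at (303,200). That puts it at about 1.5 rad, clear of the shut lid. Next I'll withdraw, raise the hand and move over the pad.

```bash
python3 to.py "(34,-108,80)" "(34,-108,165)" "(-72,-167,165)" "(-72,-167,145)"
```

```text
t 4.25 tip in trap [ 36.4 -92.5  80.7] F [-0.  -0.6 -0.3] w 0.3469513171491127
(34,-108,80) [-1.07  1.14  0.07]
(34,-108,165) [-1.06  1.15 -8.43]
(-72,-167,165) [-13.14   0.06  -8.44]
(-72,-167,145) [-13.15   0.06  -6.44]
```

```bash
python3 -m inch '[0,-1.1,1.2,0,0,0,-1.1,1.2,-4,0,0,-1.1,1.2,-8.4,0,0,-4,0.9,-8.4,0,0,-7.5,0.6,-8.4,0]'
python3 -m inch '[0,-3,-0.3,0,0,0,-5.6,-0.5,0,0,0,-5.6,-0.5,0,0,0,-5.6,-0.5,0,0]'
python3 - <<'E'
from h import *
import cv2
a=read_camera("top")[160:310,140:340];b=read_camera("side")[190:370,150:390]
f=lambda i:cv2.resize(i,(400,300),interpolation=cv2.INTER_CUBIC)
cv2.imwrite("pics/c3.png",np.hstack([f(a),f(b)])[:,:,::-1])
E
python3 to.py "(-72,-167,140)" "(-72,-170,100)" "(-72,-168,52)"
```

```text
t: 4.75
ee_pos: [522.6, 134.8, 218.5]
ee_rot: [0.0, 0.982, 0.19, 0.002]
force: [-0.7, -0.8, -0.5]
width: 0.3
finger_force: 0.0
t: 5.15
ee_pos: [468.3, 119.0, 216.8]
ee_rot: [0.0, 0.982, 0.19, 0.001]
force: [-0.1, 0.1, 0.2]
width: 0.5
finger_force: 0.0
t 5.25 tip in trap [ -70.9 -167.3  164.8] F [ 0.3 -0.5 -0.3] w 0.5531333596875445
(-72,-167,140) [-0.08 -0.09  2.48]
(-72,-170,100) [-0.25  0.16  6.48]
(-72,-168,52) [-1.500e-01 -1.000e-02  1.128e+01]
```

View pics/c3.png

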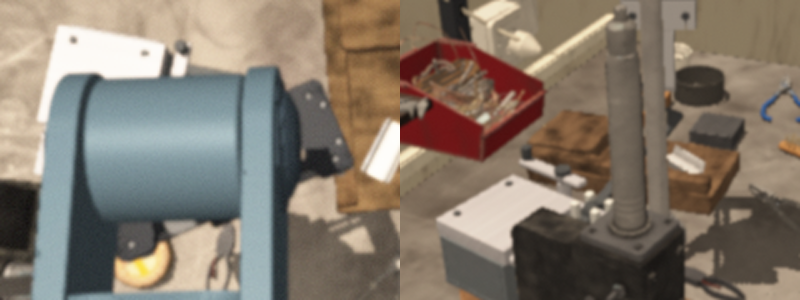

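The hand is over the pad, mostly hidden behind the press column. The latch tail at (182,50) in the top crop stays aside. Now I'll press down in stages.

```bash
python3 -m inch '[0,-0.1,0,1.2,0,0,-0.1,0,2.2,0,0,-0.1,0,3,0,0,-0.1,0,3.8,0,0,-0.1,0,4.6,0]'
python3 to.py
python3 -m inch '[0,0,0,0.8,0,0,0,0,1.6,0,0,0,0,2.4,0,0,0,0,3.2,0,0,0,0,4,0]'
python3 to.py
```

```text
t: 5.75
ee_pos: [467.9, 118.8, 170.4]
ee_rot: [0.001, 0.982, 0.19, 0.0]
force: [-1.0, -2.7, 5.6]
width: 0.5
finger_force: 2.3
t 5.75 tip in trap [ -71.9 -168.   118.4] F [-1.  -2.7  5.6] w 0.46855142790205345
t: 6.25
ee_pos: [467.7, 118.5, 130.4]
ee_rot: [0.001, 0.982, 0.191, -0.0]
force: [-1.2, -3.4, 6.5]
width: 0.6
finger_force: 2.9
t 6.25 tip in trap [ -72.  -168.4   78.4] F [-1.2 -3.4  6.5] w 0.5964202978779507
```

```bash
python3 -m inch '[0,0,0,0.7,0,0,0,0,1.4,0,0,0,0,2,0,0,0,0,2.4,0,0,0,0,2.4,0]'
python3 -m inch '[0,0,0,0.15,0,0,0,0,0.3,0,0,0,0,0.3,0]'; python3 to.py
```

```text
t: 6.75
ee_pos: [468.6, 119.6, 106.8]
ee_rot: [-0.0, 0.982, 0.19, 0.001]
force: [1.5, 1.0, 3.9]
width: 0.4
finger_force: 1.7
t: 7.05
ee_pos: [468.4, 119.5, 104.2]
ee_rot: [-0.0, 0.982, 0.19, 0.001]
force: [1.1, 2.0, 5.9]
width: 0.4
finger_force: 2.3
t 7.05 tip in trap [ -71.5 -167.1   52.2] F [1.1 2.  5.9] w 0.4418200403494586
```

```bash
python3 -m inch '[0,0,0,0.1,0,0,0,0,0.2,0,0,0,0,0.2,0]';python3 -m inch '[0,0,0,0.1,0,0,0,0,0.2,0,0,0,0,0.2,0]'; python3 to.py
python3 - <<'E'
from h import *
import cv2
a=read_camera("top")[160:310,140:340];b=read_camera("side")[260:380,150:310]
f=lambda i:cv2.resize(i,(400,300),interpolation=cv2.INTER_CUBIC)
cv2.imwrite("pics/c4.png",np.hstack([f(a),f(b)])[:,:,::-1])
E
```

```text
t: 7.35
ee_pos: [468.7, 119.7, 102.8]
ee_rot: [-0.0, 0.982, 0.19, 0.002]
force: [0.0, 2.0, 7.9]
width: 0.5
finger_force: 3.5
t: 7.65
ee_pos: [469.1, 119.9, 101.9]
ee_rot: [-0.0, 0.982, 0.19, 0.002]
force: [-2.8, 3.3, 14.9]
width: 0.3
finger_force: 6.6
t 7.65 tip in trap [ -70.9 -166.6   49.9] F [-2.8  3.3 14.9] w 0.2657881322567889
```

View pics/c4.png

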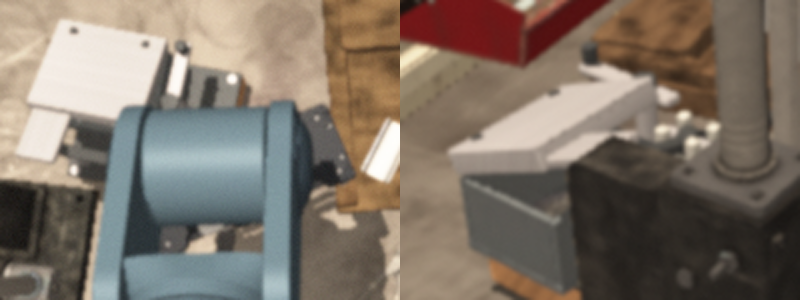

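The lid is well open: in the side crop its front edge is raised from (545,155) to (650,80). The latch is aside and the force has risen to 15 N at the stop. I'll hold briefly to confirm, then hand in.

```bash
python3 -m inch '[0,0,0,0,0,0,0,0,0,0,0,0,0,0,0,0,0,0,0,0]'; python3 -c "
from bench import *
f=get_obs()['force'];print(f)
if f[2]>6: print(sign_off())"
```

```text
t: 8.15
ee_pos: [469.1, 119.9, 101.9]
ee_rot: [-0.0, 0.982, 0.19, 0.002]
force: [-2.2, 3.8, 15.5]
width: 0.8
finger_force: 6.6
[-2.24946335  3.75692267 15.50621496]
the job is handed in; nothing more can be done
None
```

I handed the job in at 8.15 s with the latch swung aside (about 1.5 rad by eye), the lever held on its stop at about 15 N and the lid well open in the last picture; no verdict came back.

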